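# Slide the red probe down its lead-in groove into the well

### The arm

A 6-joint arm with a two-finger parallel gripper is mounted at the origin on a cart in front of the work surface, level with it; the furniture and walls round the work are solid. World frame = base frame: x ahead of the robot, y to its left, z up, the work surface at z = 0. Lengths are in m, angles in rad, forces in N, time in s.
With the tool pointing down it reaches from about 0.3 to 0.775 m from the base axis. Payload 14.6 kg.
Tool frame: the origin (TCP) lies midway between the tips of the shut fingers; the grasp point (between the pads) lies 19 mm behind it; z points along the fingers, y is the line along which they close (so a half turn about z gives the same grasp; the last joint's range is limited). The gripper opens to 94 mm and grips with 3 to 60 N. Pads are 16 mm wide; open, the fingers measure 119 mm over their backs; the gripper's body (75 mm by 177 mm) begins 78 mm behind the grasp point.
Start: joints at [-1.372, 0.3, 1.521, -0, 1.321, -0.067], TCP at [0.144, -0.531, 0.205] pointing down, gripper open.
Joint ranges: [-3.03, 3.03], [-0.79, 2.21], [0.23, 2.52], [-1.04, 4.18], [0, 3.07], [-2.55, 2.55]. Speed limits (rad/s): [2.22, 2.22, 2.57, 3.14, 3.14, 3.14].

### API

Orientations are given as [roll, pitch, yaw] about the fixed x, y, z axes, in that order (R = Rz(yaw) Ry(pitch) Rx(roll)).
In Python, from station import * gives the robot as it stands.
- The arm moves only by the tool send_rows, never from a script. Its argument "targets" is a list of rows, each an object of numbers: "x", "y", "z": the shift along the world's x, y, z in units of 0.2 m (1.0 is 0.2 m); "spin": the turn about the world's z in units of pi/2 rad (1.0 is pi/2 rad); "claw": the finger opening in mm, from 0 to 94. A call has 1 to 20 rows; each row shifts and turns the commanded pose from where the row before left it; what a row does not reach is not made up. A row lasts 1/10 s, in which the tool goes at most 50 mm and 8.59 degrees, less where a joint would pass 70% of its speed; a pose out of reach is approached as far as the arm can. A call with a number of a shift or a turn outside -1 to 1 is refused whole. A call with a gripper value outside its range is refused whole. The fingers move at their own pace and stop on an object; "force" is the grip in N (left out, the last holds). Time passes only in rows, so rows that do not move let the fingers close. It gives the time, the measured TCP pose, the force, the opening and the grip force at its end, in the units of the state.
- get_obs(): the state, without advancing time (a new reading comes with each control period).
- camera(name): name is "scene" or "top"; returns the picture (384x512x3 uint8, blue, green, red); there is no depth.
- camera_model(name): a dict with "fovy" (degrees; the focal length in pixels is half the picture's height over the tangent of half this angle, whatever the lens; pixels are square), "cx", "cy" (the principal point, pixels), "dist" ([k1, k2, p1, p2, k3] as OpenCV has them; the pictures are not rectified), "T" (4x4, takes a point from camera to world coordinates). Camera axes: x right, y down, z forward; pixel columns grow to the right and rows downward; lengths in m; the calibration is good to about 2 mm. A picture is of the moment at which its call begins. camera_model takes no time and is no camera call.
- hand_in(): hands the job in; it is judged then, once.
The state is a dict: "time_s": time; "qpos": joint angles; "joint_vel": joint speeds; "tau": joint torques, N m; "ee_pos": TCP position; "eef_rot": TCP orientation; "force": force on the tool from outside, world axes, zero at the start; "moment": the same for the moment, N m; "grip_width": finger opening in m; "grip_force": force on a finger pad.
Only numpy, scipy, OpenCV 4.12 (cv2) and the standard library are available. Lean on these libraries where they do the work, as an engineer would, in place of code of your own. Each camera call takes 0.05 s, during which the arm holds its last target. There are 200 camera calls.

### The job

Take the red-handled probe out of the rack and lower its tip into the groove of the comparison block at the yellow-marked end. Slide the tip along inside the groove to the well, let it sink in until the probe's black collar lies on the block, and let go. Leave the blue-handled probe in the rack.

Things in the scene. Friction and masses are not known exactly. Their poses are not given: they have to be found in the camera images.
- red_probe: Loose probe with red handle, upright in one of the rack's holes, 112 mm long, 0.12 kg, round. Origin at the tip, z up along the probe. From the tip: steel sheath 10 mm thick (last 8 mm tapered to 5 mm) up to 42 mm; black collar 48 mm across from 42 to 48 mm; round handle 26 mm thick from 48 to 110 mm, gripped best at its middle, 80 mm above the tip.
- blue_probe: The same probe with a blue handle, in the rack's other hole (which probe is in which hole varies); it stays there. Origin at the tip, z axis up. Its top stands 120 mm above the worktop, in the way of a low carry.
- probe_rack: Fixed grey rack, 70 x 190 mm and 50 mm high, with two 14 mm round holes 110 mm apart (at y = -55 and y = +55 mm in its frame). A probe's collar rests on the rack's top, its tip 8 mm above the worktop. Origin at the centre of the underside, z up, y along the row of holes.
- well_block: Fixed block 120 x 76 mm, 52 mm high: bare aluminium body, two dark steel rails on top. Between the rails a groove 28 mm wide, 12 mm deep (floor 40 mm above the worktop) runs along the block's x at y = 0, open at x = -60 mm (rails yellow there, x -57 to -39 mm), closed by a stop at x = +45 mm. Origin: centre of underside; z up, x along the groove from yellow end to well.
- well (a point): Centre of the well's mouth in the groove's floor, 40 mm above the worktop, at x = +30 mm, y = 0 of the block. The well is a round hole 22 mm across, its mouth bevelled to 30 mm, 36 mm deep. A fully sunk probe rests with its collar on the rails, its tip 10 mm above the worktop. Axes as the block's.
Mind the look-alikes: they are no part of the job. What is shaped like the red_probe but green is not meant.

How it is judged:
On the way, in this order (a step that is already met when the one before it is completed fails the run):
1. the red probe's tip is in the groove in its yellow-marked half, below the rails' top (z of red_probe in the frame of well_block between 0.036 and 0.051 m and x of red_probe in the frame of well_block between -0.062 and -0.005 m and y of red_probe in the frame of well_block between -0.014 and 0.014 m), for 0.04 s.
2. the tip passes along the groove, still below the rails' top, just before the well (z of red_probe in the frame of well_block between 0.03 and 0.051 m and x of red_probe in the frame of well_block between 0 and 0.024 m and y of red_probe in the frame of well_block between -0.014 and 0.014 m), for 0.02 s.
At the end, for the whole second after the job is handed in: The red probe is at rest, upright within 10 degrees, its tip inside the well (within 12 mm of the well's centre along and across the groove) and sunk until its collar is within 6 mm of the rails; the blue probe stands, upright within 15 degrees, within 20 mm of where it started (z of red_probe in the frame of well_block below 0.016 m and x of red_probe in the frame of well_block between 0.018 and 0.042 m and y of red_probe in the frame of well_block between -0.012 and 0.012 m and angle between red_probe's own z axis and vertical below 0.18 rad and linear speed of red_probe below 0.02 m/s and distance of blue_probe from where it was at the start of the episode below 0.02 m and angle between blue_probe's own z axis and vertical below 0.26 rad); the robot touches nothing.
It also fails if it takes over 45 s, if anything falls off the work surface, if the arm or the gripper's body presses on something with over 40 N, if the wrist force passes 120 N, or if a joint passes its speed limit or range.

## Working session

There is one attempt and no reset: what is moved stays moved. The work goes in short steps, Python scripts to look and compute and a tool call to move; the robot and the scene stay as the last step left them, time stands still between calls to the robot, and variables do not carry over. Pictures are saved under pics/ and viewed, at most 10 in all, crops included, and the job is handed in when it is done.

Besides the shell and the picture viewer there is one more tool, called by a JSON object that holds its "api" and its "payload". send_rows: Moves the arm, as the interface text tells. Its arguments: {"type":"object","properties":{"targets":{"type":"array"},"force":{"type":"number"}},"required":["targets"]}

```bash
mkdir -p pics
cat > h.py <<'E'
from station import *
import numpy as np, cv2
def K(m):
    f=192/np.tan(np.radians(m["fovy"])/2); return np.array([[f,0,m["cx"]],[0,f,m["cy"]],[0,0,1.]])
def ray(name,px,z):
    m=camera_model(name); T=np.array(m["T"])
    u=cv2.undistortPoints(np.array(px,float).reshape(-1,1,2),K(m),np.array(m["dist"],float)).reshape(-1,2)
    d=np.c_[u,np.ones(len(u))]@T[:3,:3].T; o=T[:3,3]
    return o+d*((z-o[2])/d[:,2])[:,None]
def proj(name,P):
    m=camera_model(name); Ti=np.linalg.inv(np.array(m["T"]))
    return cv2.projectPoints(np.array(P,float).reshape(-1,3),cv2.Rodrigues(Ti[:3,:3])[0],Ti[:3,3],K(m),np.array(m["dist"],float))[0].reshape(-1,2)
E
python3 - <<'E'
from h import *
for n in("scene","top"):
    im=camera(n); cv2.imwrite(f"pics/{n}0.png",im); cv2.imwrite(f"pics/{n}0b.png",cv2.resize(im,(800,600),interpolation=cv2.INTER_CUBIC))
    print(np.round(np.array(camera_model(n)["T"]),3).tolist(),camera_model(n)["dist"])
E
```

```text
[[-0.727, -0.427, 0.537, -0.131], [-0.686, 0.443, -0.577, 0.597], [0.008, -0.788, -0.616, 0.822], [0.0, 0.0, 0.0, 1.0]] [-0.09025102  0.          0.          0.          0.        ]
[[0.006, -0.981, 0.194, 0.348], [-1.0, -0.007, -0.004, -0.111], [0.006, -0.194, -0.981, 0.888], [0.0, 0.0, 0.0, 1.0]] [0.0234818 0.        0.        0.        0.       ]
```

View pics/scene0b.png

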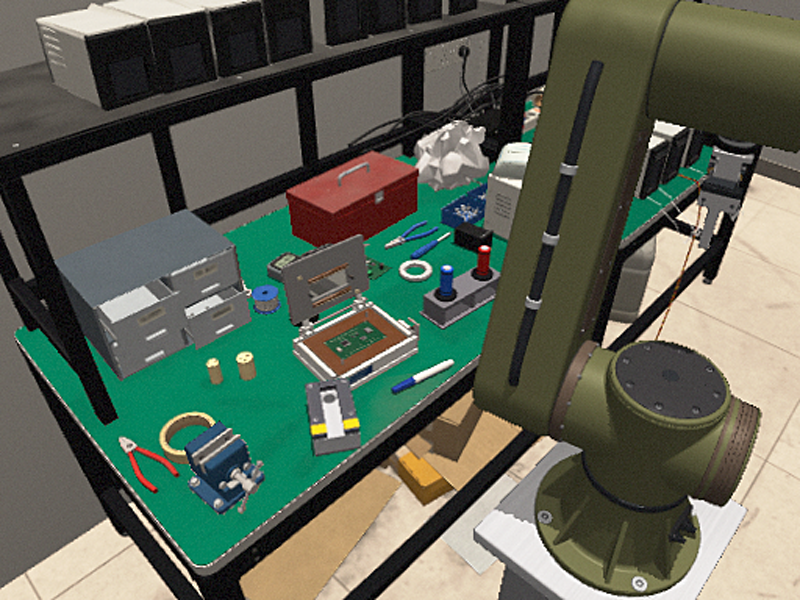

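View pics/top0b.png

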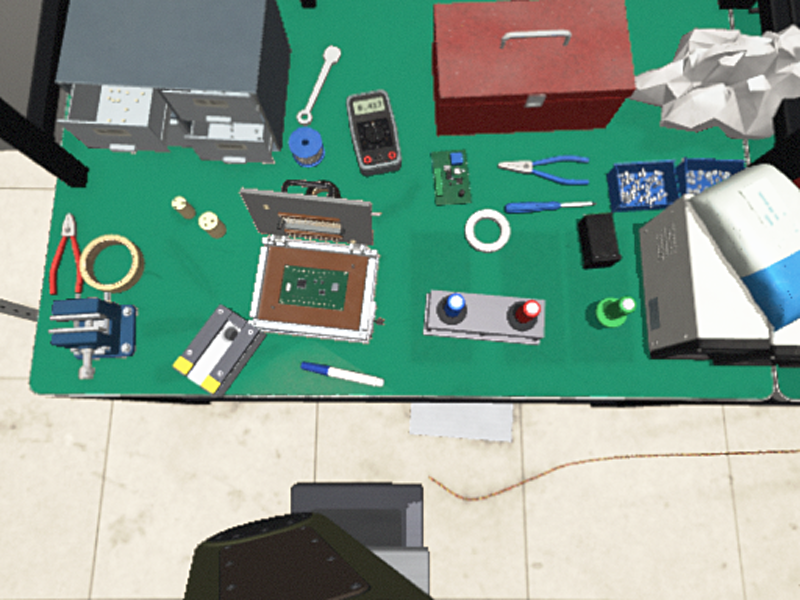

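Candidates in the top view (800x600 picture): red handle at (530,309), blue at (455,303) and green at (622,304). The red one stands in the grey rack, so it fits. The block is at about (220,350), with its yellow end lower left. I'll confirm this in a crop.

Run:
```python
from h import *
im=cv2.imread("pics/top0.png")
a=cv2.resize(im[180:225,268:358],(800,400),interpolation=cv2.INTER_CUBIC)
b=cv2.resize(im[190:255,105:185],(800,650),interpolation=cv2.INTER_CUBIC)
cv2.imwrite("pics/c1.png",a); cv2.imwrite("pics/c2.png",cv2.resize(im[192:252,105:185],(800,600),interpolation=cv2.INTER_CUBIC))
```

```text
(no output)
```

View pics/c1.png

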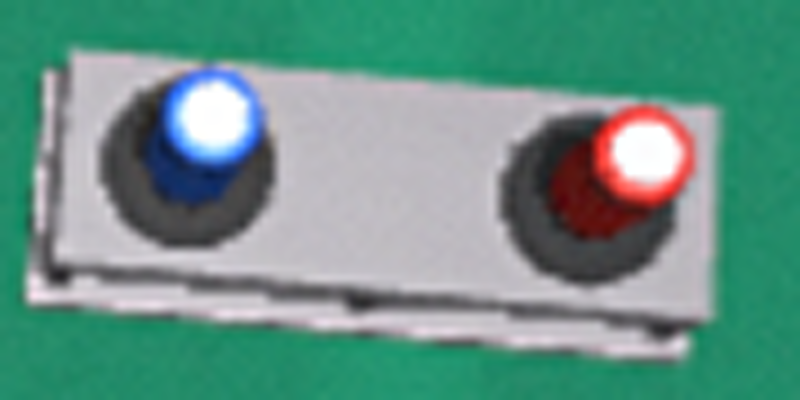

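View pics/c2.png

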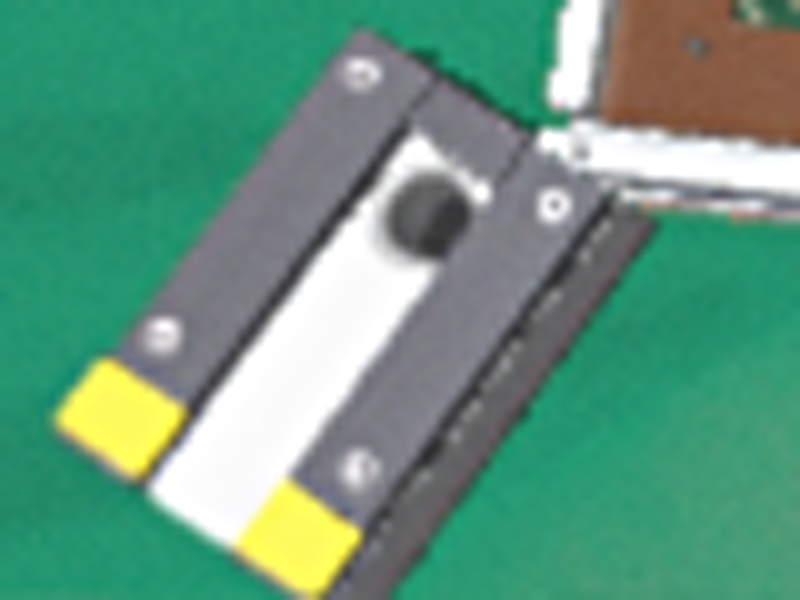

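The crops show the red handle's top at crop-1 (645,153), its collar at (588,197), and the blue handle's top at (213,115). In crop 2 the block's top corners are at (365,28), (610,195), (55,415) and (315,598), and the well is at about (428,217).

```bash
cat >> h.py <<'E'
def c(p,s,ox,oy): return (np.array(p,float)+.5)/s-.5+[ox,oy]
E
python3 - <<'E'
from h import *
np.set_printoptions(precision=4,suppress=True)
t=ray("top",c([[213,115],[645,153]],80/9,268,180),.12); print("tops",t, np.linalg.norm(t[0]-t[1]))
k=ray("top",c([[187,160],[588,197]],80/9,268,180),.056); print("collars",k,np.linalg.norm(k[0]-k[1]))
b=ray("top",c([[365,28],[610,195],[55,415],[315,598]],10,105,192),.052); print("block",b)
print([np.linalg.norm(b[i]-b[j]) for i,j in((0,1),(2,3),(0,2),(1,3))])
ax=(b[0]+b[1]-b[2]-b[3])[:2]; yaw=np.arctan2(ax[1],ax[0]); ax/=np.linalg.norm(ax); ce=b.mean(0)[:2]
print("yaw",yaw,"c",ce,"well",ce+.03*ax,"start",ce-.04*ax)
print("wellseen",ray("top",c([[428,217]],10,105,192),.04))
# groove edges at z .052 : near mouth & far
g=ray("top",c([[412,130],[190,405]],10,105,192),.052);print("left rail inner",g)
# lid of box height: top edge right px (372,242)/(370,205)
print(proj("scene",np.vstack([t,b]))*800/512)
o=get_obs();print(o["ee_pos"],o["eef_rot"],o["grip_width"])
E
```

```text
tops [[ 0.5127 -0.193   0.12  ]
 [ 0.5037 -0.3021  0.12  ]] 0.10951331869762257
collars [[ 0.5137 -0.1925  0.056 ]
 [ 0.5042 -0.302   0.056 ]] 0.10988333118527678
block [[0.5198 0.1674 0.052 ]
 [0.479  0.1056 0.052 ]
 [0.4251 0.234  0.052 ]
 [0.3823 0.1693 0.052 ]]
[np.float64(0.07408730397042904), np.float64(0.07759123160588755), np.float64(0.11574331965355757), np.float64(0.11580375716168591)]
yaw -0.5977123370809867 c [0.4515 0.1691] well [0.4763 0.1522] start [0.4185 0.1916]
wellseen [[0.4751 0.1527 0.04  ]]
left rail inner [[0.4946 0.1543 0.052 ]
 [0.4277 0.2023 0.052 ]]
[[446.7959 266.4034]
 [484.2336 246.74  ]
 [306.0177 382.2786]
 [348.2739 375.7397]
 [311.1534 433.2106]
 [359.1924 425.2013]]
[ 0.1444 -0.5305  0.2049] [-3.1406 -0.0001  0.2658] 0.09409749326175158
```

The measurements agree: the tops are 109.5 mm apart against 110 mm, the well is within 1.5 mm of the block fit, and the projections match the scene view. Moving above the red probe.

{"api": "send_rows", "payload": {"targets": [{"x":0.15,"y":0.095,"spin":-0.014,"claw":94},{"x":0.15,"y":0.095,"spin":-0.014},{"x":0.15,"y":0.095,"spin":-0.014},{"x":0.15,"y":0.095,"spin":-0.014},{"x":0.15,"y":0.095,"spin":-0.014},{"x":0.15,"y":0.095,"spin":-0.014},{"x":0.15,"y":0.095,"spin":-0.014},{"x":0.15,"y":0.095,"spin":-0.014},{"x":0.15,"y":0.095,"spin":-0.014},{"x":0.15,"y":0.095,"spin":-0.014},{"x":0.15,"y":0.095,"spin":-0.014},{"x":0.15,"y":0.095,"spin":-0.014},{"x":0},{"x":0},{"x":0}]}}

```text
schema error: expected keys x, y, z, spin, claw
```

{"api": "send_rows", "payload": {"targets": [{"x":0.15,"y":0.095,"z":0,"spin":-0.014,"claw":94},{"x":0.15,"y":0.095,"z":0,"spin":-0.014,"claw":94},{"x":0.15,"y":0.095,"z":0,"spin":-0.014,"claw":94},{"x":0.15,"y":0.095,"z":0,"spin":-0.014,"claw":94},{"x":0.15,"y":0.095,"z":0,"spin":-0.014,"claw":94},{"x":0.15,"y":0.095,"z":0,"spin":-0.014,"claw":94},{"x":0.15,"y":0.095,"z":0,"spin":-0.014,"claw":94},{"x":0.15,"y":0.095,"z":0,"spin":-0.014,"claw":94},{"x":0.15,"y":0.095,"z":0,"spin":-0.014,"claw":94},{"x":0.15,"y":0.095,"z":0,"spin":-0.014,"claw":94},{"x":0.15,"y":0.095,"z":0,"spin":-0.014,"claw":94},{"x":0.15,"y":0.095,"z":0,"spin":-0.014,"claw":94},{"x":0,"y":0,"z":0,"spin":0,"claw":94},{"x":0,"y":0,"z":0,"spin":0,"claw":94}]}}

```text
time_s: 1.5
ee_pos: [0.5045, -0.3023, 0.2049]
eef_rot: [-3.141, 0.001, 0.003]
force: [-0.4, -0.9, 0.2]
grip_width: 0.094
grip_force: 0.0
```

{"api": "send_rows", "payload": {"targets": [{"x":0,"y":0,"z":-0.1,"spin":0,"claw":94},{"x":0,"y":0,"z":-0.1,"spin":0,"claw":94},{"x":0,"y":0,"z":-0.1,"spin":0,"claw":94},{"x":0,"y":0,"z":-0.1,"spin":0,"claw":94},{"x":0,"y":0,"z":-0.1,"spin":0,"claw":94},{"x":0,"y":0,"z":-0.1,"spin":0,"claw":94},{"x":0,"y":0,"z":-0.08,"spin":0,"claw":94},{"x":0,"y":0,"z":0,"spin":0,"claw":94},{"x":0,"y":0,"z":0,"spin":0,"claw":20},{"x":0,"y":0,"z":0,"spin":0,"claw":20},{"x":0,"y":0,"z":0,"spin":0,"claw":20},{"x":0,"y":0,"z":0,"spin":0,"claw":20},{"x":0,"y":0,"z":0,"spin":0,"claw":20},{"x":0,"y":0,"z":0,"spin":0,"claw":20},{"x":0,"y":0,"z":0,"spin":0,"claw":20},{"x":0,"y":0,"z":0,"spin":0,"claw":20},{"x":0,"y":0,"z":0,"spin":0,"claw":20},{"x":0,"y":0,"z":0,"spin":0,"claw":20}], "force": 25}}

```text
time_s: 3.3
ee_pos: [0.5045, -0.3027, 0.0694]
eef_rot: [3.142, -0.0, 0.002]
force: [0.4, 0.6, 0.4]
grip_width: 0.0256
grip_force: 25.0
```

Gripped at 25.6 mm. Lifting straight up by 140 mm.

{"api": "send_rows", "payload": {"targets": [{"x":0,"y":0,"z":0.05,"spin":0,"claw":20},{"x":0,"y":0,"z":0.1,"spin":0,"claw":20},{"x":0,"y":0,"z":0.1,"spin":0,"claw":20},{"x":0,"y":0,"z":0.1,"spin":0,"claw":20},{"x":0,"y":0,"z":0.1,"spin":0,"claw":20},{"x":0,"y":0,"z":0.1,"spin":0,"claw":20},{"x":0,"y":0,"z":0.1,"spin":0,"claw":20},{"x":0,"y":0,"z":0.05,"spin":0,"claw":20},{"x":0,"y":0,"z":0,"spin":0,"claw":20},{"x":0,"y":0,"z":0,"spin":0,"claw":20}]}}

```text
time_s: 4.3
ee_pos: [0.5042, -0.3025, 0.2087]
eef_rot: [-3.141, 0.001, 0.002]
force: [0.5, -0.2, -1.2]
grip_width: 0.0256
grip_force: 25.0
```

Run:
```python
from h import *
im=camera("scene"); p=get_obs()["ee_pos"]; print(p,get_obs()["grip_width"])
P=np.array([[p[0],p[1],p[2]-.061],[p[0],p[1],p[2]-.019],[p[0],p[1],p[2]+.049]]); q=proj("scene",P); print(q)
x,y=q.mean(0).astype(int); x=min(max(x,40),472)
print(x-40,y-50)
cv2.imwrite("pics/s1.png",cv2.resize(im[y-50:y+50,x-40:x+40],(480,600),interpolation=cv2.INTER_CUBIC))
```

```text
[ 0.50413772 -0.30245042  0.20837579] 0.02578361493200607
[[310.52239735 150.65956153]
 [311.56443088 139.3209937 ]
 [313.32535423 119.99646765]]
271 86
```

View pics/s1.png

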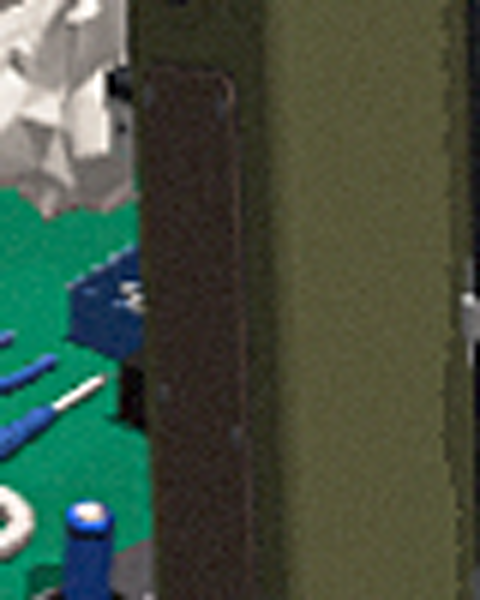

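The arm hides the probe here, but the grip width and the -1.2 N load show it is held, and blue is undisturbed. Carrying it to above the yellow end.

{"api": "send_rows", "payload": {"targets": [{"x":-0.01,"y":0.06,"z":0,"spin":0,"claw":20},{"x":-0.02,"y":0.12,"z":0,"spin":0,"claw":20},{"x":-0.03,"y":0.16,"z":0,"spin":0,"claw":20},{"x":-0.03,"y":0.16,"z":0,"spin":0,"claw":20},{"x":-0.03,"y":0.16,"z":0,"spin":0,"claw":20},{"x":-0.03,"y":0.16,"z":0,"spin":0,"claw":20},{"x":-0.03,"y":0.16,"z":0,"spin":0,"claw":20},{"x":-0.03,"y":0.16,"z":0,"spin":0,"claw":20},{"x":-0.03,"y":0.16,"z":0,"spin":0,"claw":20},{"x":-0.03,"y":0.16,"z":0,"spin":0,"claw":20},{"x":-0.03,"y":0.16,"z":0,"spin":0,"claw":20},{"x":-0.03,"y":0.16,"z":0,"spin":0,"claw":20},{"x":-0.03,"y":0.16,"z":0,"spin":0,"claw":20},{"x":-0.03,"y":0.16,"z":0,"spin":0,"claw":20},{"x":-0.03,"y":0.16,"z":0,"spin":0,"claw":20},{"x":-0.02,"y":0.12,"z":0,"spin":0,"claw":20},{"x":-0.01,"y":0.08,"z":0,"spin":0,"claw":20},{"x":0,"y":0,"z":0,"spin":0,"claw":20},{"x":0,"y":0,"z":0,"spin":0,"claw":20}]}}

```text
time_s: 6.25
ee_pos: [0.4139, 0.1892, 0.209]
eef_rot: [3.141, 0.001, 0.003]
force: [0.8, -1.1, -1.6]
grip_width: 0.0258
grip_force: 25.0
```

Run:
```python
from h import *
im=camera("scene"); p=get_obs()["ee_pos"]; print(p)
P=np.array([[p[0],p[1],p[2]-.061],[p[0],p[1],p[2]-.019]]); q=proj("scene",P); x,y=q[0].astype(int)
x0,y0=x-40,y-30; print((q-[x0,y0])*7.5)
cv2.imwrite("pics/s2.png",cv2.resize(im[y0:y0+80,x0:x0+80],(600,600),interpolation=cv2.INTER_CUBIC))
```

```text
[0.41414009 0.18886838 0.20913639]
[[306.66197903 231.21013551]
 [296.78939768 134.6944981 ]]
```

View pics/s2.png

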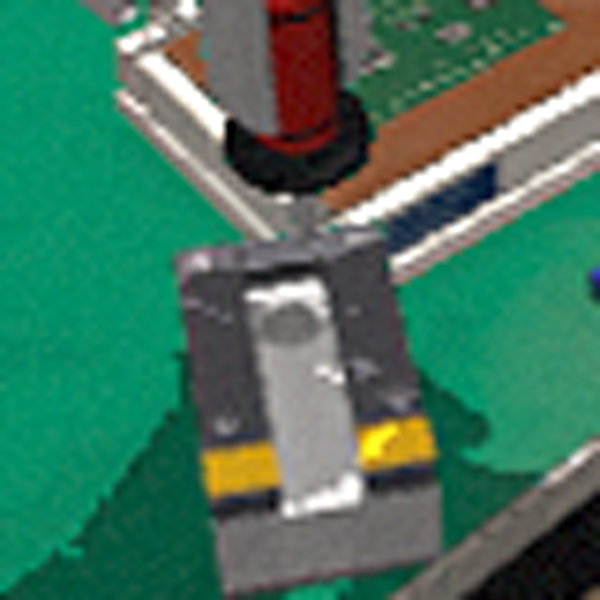

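The probe hangs upright. The tip is at crop (305,235) against a predicted (307,231). The well shows at (290,325) and the mouth of the groove at (322,503). I'll cross-check the block against these.

Run:
```python
from h import *
p=get_obs()["ee_pos"]; q=proj("scene",[[p[0],p[1],p[2]-.061]])[0].astype(int); q=np.array([306.66,231.2])*0+q-[40,30]
w=np.array([.4757,.1525]); ax=np.array([.826,-.563])
print((proj("scene",[[*w,.04],[*(w-.09*ax),.04]])-q)*7.5)
print(ray("scene",c([[290,325],[322,503]],7.5,*q),.04), w-.09*ax)
```

```text
[[292.56873403 308.37081394]
 [323.19883933 499.86100275]]
[[0.47222711 0.15823468 0.04      ]
 [0.40247086 0.20417974 0.04      ]] [0.40136 0.20317]
```

The block agrees laterally to about 1.5 mm, and the top view fixes the well 15 mm from the stop, as specified. Shifting x by +8 mm and lowering the tip into the groove to about z = 0.045.

{"api": "send_rows", "payload": {"targets": [{"x":0.04,"y":0,"z":0,"spin":0,"claw":20},{"x":0,"y":0,"z":-0.05,"spin":0,"claw":20},{"x":0,"y":0,"z":-0.08,"spin":0,"claw":20},{"x":0,"y":0,"z":-0.08,"spin":0,"claw":20},{"x":0,"y":0,"z":-0.08,"spin":0,"claw":20},{"x":0,"y":0,"z":-0.08,"spin":0,"claw":20},{"x":0,"y":0,"z":-0.05,"spin":0,"claw":20},{"x":0,"y":0,"z":-0.03,"spin":0,"claw":20},{"x":0,"y":0,"z":-0.03,"spin":0,"claw":20},{"x":0,"y":0,"z":-0.03,"spin":0,"claw":20},{"x":0,"y":0,"z":0,"spin":0,"claw":20},{"x":0,"y":0,"z":0,"spin":0,"claw":20}]}}

```text
time_s: 7.5
ee_pos: [0.4226, 0.1894, 0.1076]
eef_rot: [-3.141, -0.0, 0.002]
force: [-0.0, 0.2, -0.9]
grip_width: 0.0256
grip_force: 25.0
```

Run:
```python
from h import *
im=camera("scene"); p=get_obs()["ee_pos"]; print(p)
q=proj("scene",[[p[0],p[1],p[2]-.061]]); x,y=q[0].astype(int)
x0,y0=x-40,y-45; print((q-[x0,y0])*7.5)
cv2.imwrite("pics/s3.png",cv2.resize(im[y0:y0+80,x0:x0+80],(600,600),interpolation=cv2.INTER_CUBIC))
```

```text
[0.42264121 0.18939801 0.1077801 ]
[[303.42088874 340.4955314 ]]
```

View pics/s3.png

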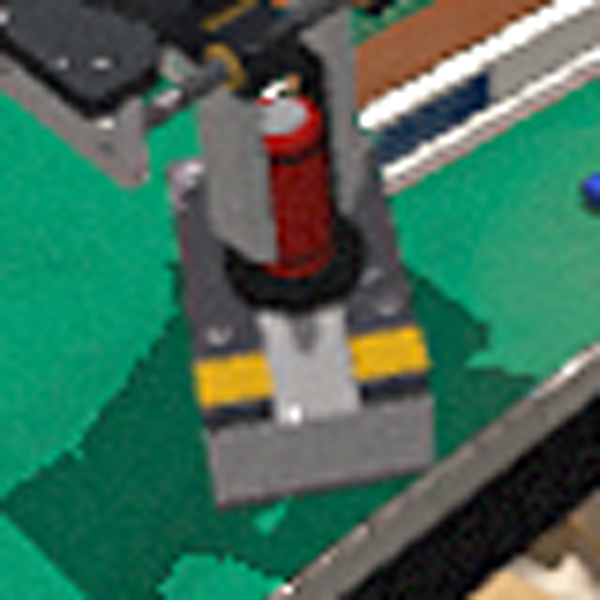

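The tip is at crop (305,350), in the middle of the groove at the yellow end, below the rails' top. Sliding along to the well.

{"api": "send_rows", "payload": {"targets": [{"x":0,"y":0,"z":-0.01,"spin":0,"claw":20},{"x":0.024,"y":-0.0165,"z":0,"spin":0,"claw":20},{"x":0.024,"y":-0.0165,"z":0,"spin":0,"claw":20},{"x":0.024,"y":-0.0165,"z":0,"spin":0,"claw":20},{"x":0.024,"y":-0.0165,"z":0,"spin":0,"claw":20},{"x":0.024,"y":-0.0165,"z":0,"spin":0,"claw":20},{"x":0.024,"y":-0.0165,"z":0,"spin":0,"claw":20},{"x":0.024,"y":-0.0165,"z":0,"spin":0,"claw":20},{"x":0.024,"y":-0.0165,"z":0,"spin":0,"claw":20},{"x":0.024,"y":-0.0165,"z":0,"spin":0,"claw":20},{"x":0.024,"y":-0.0165,"z":0,"spin":0,"claw":20},{"x":0.024,"y":-0.0165,"z":0,"spin":0,"claw":20},{"x":0,"y":0,"z":0,"spin":0,"claw":20},{"x":0,"y":0,"z":0,"spin":0,"claw":20}]}}

```text
time_s: 8.95
ee_pos: [0.4752, 0.153, 0.1054]
eef_rot: [3.142, 0.0, 0.002]
force: [0.2, -1.0, -1.3]
grip_width: 0.0258
grip_force: 25.0
```

{"api": "send_rows", "payload": {"targets": [{"x":0,"y":0,"z":-0.025,"spin":0,"claw":20},{"x":0,"y":0,"z":-0.025,"spin":0,"claw":20},{"x":0,"y":0,"z":-0.025,"spin":0,"claw":20},{"x":0,"y":0,"z":-0.025,"spin":0,"claw":20},{"x":0,"y":0,"z":-0.025,"spin":0,"claw":20},{"x":0,"y":0,"z":-0.025,"spin":0,"claw":20},{"x":0,"y":0,"z":0,"spin":0,"claw":20},{"x":0,"y":0,"z":0,"spin":0,"claw":20}]}}

```text
time_s: 9.75
ee_pos: [0.4753, 0.153, 0.0754]
eef_rot: [3.142, 0.0, 0.002]
force: [0.0, 0.4, 0.1]
grip_width: 0.0255
grip_force: 25.0
```

It sank freely. Three more millimetres, then release.

{"api": "send_rows", "payload": {"targets": [{"x":0,"y":0,"z":-0.01,"spin":0,"claw":20},{"x":0,"y":0,"z":-0.006,"spin":0,"claw":20},{"x":0,"y":0,"z":0,"spin":0,"claw":20},{"x":0,"y":0,"z":0,"spin":0,"claw":32},{"x":0,"y":0,"z":0,"spin":0,"claw":45},{"x":0,"y":0,"z":0,"spin":0,"claw":60},{"x":0,"y":0,"z":0,"spin":0,"claw":60},{"x":0,"y":0,"z":0,"spin":0,"claw":60},{"x":0,"y":0,"z":0,"spin":0,"claw":60}]}}

```text
time_s: 10.65
ee_pos: [0.4753, 0.153, 0.0723]
eef_rot: [-3.142, -0.0, 0.002]
force: [-0.3, 0.3, -0.4]
grip_width: 0.06
grip_force: 0.0
```

Retreating straight up.

{"api": "send_rows", "payload": {"targets": [{"x":0,"y":0,"z":0.05,"spin":0,"claw":60},{"x":0,"y":0,"z":0.1,"spin":0,"claw":60},{"x":0,"y":0,"z":0.1,"spin":0,"claw":60},{"x":0,"y":0,"z":0.1,"spin":0,"claw":60},{"x":0,"y":0,"z":0.1,"spin":0,"claw":60},{"x":0,"y":0,"z":0.1,"spin":0,"claw":60},{"x":0,"y":0,"z":0.1,"spin":0,"claw":60},{"x":0,"y":0,"z":0.05,"spin":0,"claw":60},{"x":0,"y":0,"z":0,"spin":0,"claw":60},{"x":0,"y":0,"z":0,"spin":0,"claw":60}]}}

```text
time_s: 11.65
ee_pos: [0.475, 0.153, 0.2117]
eef_rot: [3.141, 0.001, 0.002]
force: [-1.0, 0.1, 0.4]
grip_width: 0.0601
grip_force: 0.0
```

Run:
```python
from h import *
im=camera("scene"); q=proj("scene",[[.4757,.1525,.052],[.4757,.1525,.122]]); x,y=q[0].astype(int)
x0,y0=x-35,y-65; print((q-[x0,y0])*5)
cv2.imwrite("pics/s4.png",cv2.resize(im[y0:y0+110,x0:x0+150],(750,550),interpolation=cv2.INTER_CUBIC)); print(get_obs()["ee_pos"])
```

```text
[[178.33305644 325.01806272]
 [167.89937597 229.53959195]]
[0.47490813 0.15294831 0.2113466 ]
```

View pics/s4.png

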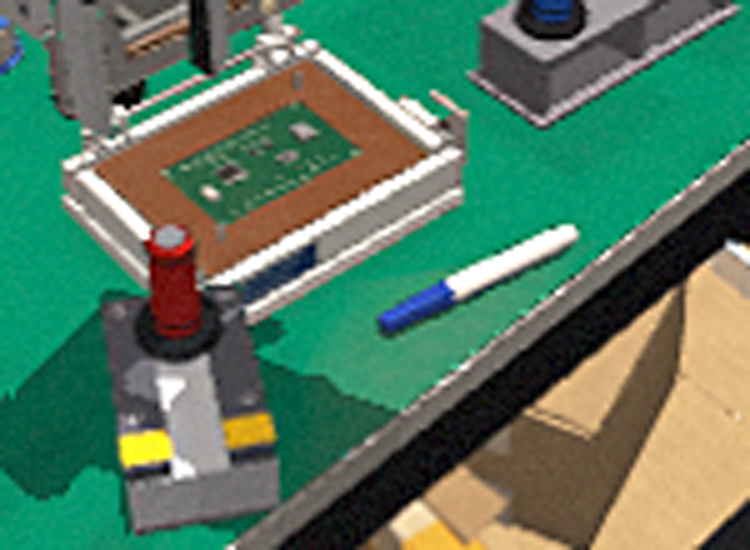

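The red probe stands upright with its collar on the rails: the handle top is at (171,238) against a predicted (168,230). The blue probe is still in the rack, and the gripper is clear.

```bash
python3 -c "
from station import *
print(hand_in())"
```

```text
the job is handed in; nothing more can be done
None
```

The red probe is in the well with its collar on the block and the gripper clear, the blue probe is still in the rack, and the job is handed in at about 12 s; the hand-in gave no verdict.

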